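Seat a taper arbor in the spindle over its drive dogs

ROBOT

A 7-joint arm with a two-finger parallel gripper is mounted at the origin on a cart in front of the work surface, level with it; the furniture and walls round the work are solid. World frame = base frame: x ahead of the robot, y to its left, z up, the work surface at z = 0. Lengths are in m, angles in rad, forces in N, time in s.
With the tool pointing down it reaches from about 0.4 to 0.875 m from the base axis. Payload 4.4 kg.
Tool frame: the origin (TCP) lies between the finger pads; the fingertips stand 14 mm ahead of it and the grasp point (between the pads) lies 5 mm behind it (arm.tips_ahead is the distance from the TCP to the fingertips, in m); z points along the fingers, y is the line along which they close (so a half turn about z gives the same grasp; the last joint's range is limited). The gripper opens to 85 mm and grips with 20 to 120 N. Pads are 22 mm wide; open, the fingers measure 114 mm over their backs; the gripper's body (76 mm by 85 mm) begins 54 mm behind the grasp point. The pads swing forward as they close: fully open they stand 13 mm farther back than shut.
Start: joints at [1.228, 0.628, 0.038, 1.517, -0.027, 0.996, -0.02], TCP at [0.178, -0.625, 0.245] pointing down, gripper open.
Joint ranges: [-3.06, 3.06], [-0.37, 2.12], [-1.25, 1.32], [0.18, 2.47], [-1.1, 4.24], [0.23, 1.98], [-2.94, 2.94]. Speed limits (rad/s): [2.57, 2.57, 3.14, 3.14, 3.14, 3.14, 3.14].

INTERFACE

Orientations are given as a unit quaternion [w, x, y, z].
In Python, from rig import telemetry, viewer, ticket, arm gives the robot as it stands. The module is installed in compiled form; this text tells all that it offers.
- The arm moves only by the tool send_rows, never from a script. Its argument "steps" is a list that holds one entry, the list of rows, each a list of 6 numbers: the shift along the tool's x, y, z scaled (see below), then the turn, a rotation vector about the tool's x, y, z scaled (see below). In form: [[[tx, ty, tz, wx, wy, wz], ...]]. A call has 1 to 20 rows; each row shifts and turns the commanded pose from where the row before left it, along the tool's axes as they then stand; what a row does not reach is not made up. The controller multiplies each number of a shift by 4 cm and each number of a turn by 4 degrees. A row lasts 1/10 s, in which the tool goes at most 50 mm and 8.59 degrees, less where a joint would pass 70% of its speed; a pose out of reach is approached as far as the arm can. A call with a number of a shift or a turn outside -1 to 1 is refused whole. A call with a gripper value outside its range is refused whole. "jaw" is the closure, from -1 (fully open) to 1 (shut), set as the call begins (left out, the last holds). The fingers move at their own pace and stop on an object; "newtons" is the grip in N (left out, the last holds). Time passes only in rows, so rows that do not move let the fingers close. It gives the time, the measured TCP pose, the force, the opening and the grip force at its end, in the units of the state.
- telemetry.observe(): the state, without advancing time (a new reading comes with each control period).
- viewer.grab_frame(name): name is "scene" or "top" or "wrist"; returns the picture (480x640x3 uint8, blue, green, red); there is no depth.
- viewer.camera_info(name): a dict with "K" (3x3 intrinsics, pixels), "k1" (the pictures are not rectified: a ray, as slopes to the right and down, at radius r is drawn at 1 + k1 r^2 times it, then the intrinsics apply), "rvec" (rotation vector, rad) and "tvec" (3), from world to camera coordinates, as OpenCV has them. Camera axes: x right, y down, z forward; pixel columns grow to the right and rows downward; lengths in m; the calibration is good to about 2 mm. A picture is of the moment at which its call begins: read the wrist's pose just before it. camera_info takes no time and is no camera call; for the wrist camera it gives the pose at the moment of the call.
- ticket.sign_off(): hands the job in; it is judged then, once.
The state is a dict: "t": time; "qpos": joint angles; "qvel": joint speeds; "joint_torque": joint torques, N m; "tcp_pos": TCP position; "ee_rot": TCP orientation; "force": force on the tool from outside, world axes, zero at the start; "moment": the same for the moment, N m; "gripper_width": finger opening in m; "finger_force": force on a finger pad.
Only numpy, scipy, OpenCV 4.12 (cv2) and the standard library are available. Lean on these libraries where they do the work, as an engineer would, in place of code of your own. Each camera call takes 0.05 s, during which the arm holds its last target. There are 200 camera calls.

TASK

Take the steel tool arbor out of the wooden rest block and put its tapered shank into the upright spindle of the blue stand; turn it until its two drive slots drop over the spindle's two brass dogs, then press it fully home past the spring catch so the flange sits flat on the spindle nose, and let go. Work by feel: never force it against the stand with more than 60 N, and leave the other tools where they lie.

Things in the scene. Friction and masses are not known exactly. Their poses are not given: they have to be found in the camera images.
- arbor: loose steel tool arbor, about 0.45 kg, 131 mm tall, standing upright. Origin: centre of the underside of its flange, on its axis; z up. Flange 60 mm across, 16 mm thick (z 0 to 16 mm), cut right through by two open drive slots 13 mm wide at its +x and -x sides, from 17.5 mm off the axis outward. Half a turn about z gives the same fit.
- grip (a point): where to grip the arbor, on its axis 42 mm above the flange's underside: a dark body (z 20 to 58 mm) 30 mm across two parallel flats that face the arbor's +y and -y (39 mm round the other way), fingers closing along y. A round collet nut, 29 mm across, tops it to z = 70 mm.
- stud (a point): tip of the arbor's pull stud, on its axis 61 mm below the flange's underside. The stud's head is 16 mm across; above it the shank tapers from 18 mm diameter (44 mm below the flange) to 31.6 mm at the flange.
- rest: fixed beech block 90 x 90 x 75 mm, origin under its centre, with a vertical hole 40 mm in diameter through it; at the start the arbor stands in the hole, its flange on the block's top (75 mm)
- stand: fixed blue bench stand: base plate 130 x 130 x 12 mm, round housing 84 mm across to 84 mm height; origin under its centre on the table, on the axis of its upright steel spindle. The spindle is 66 mm across, braked (does not turn under the forces of this job), with a bore of the same taper as the shank, 33.8 mm at the mouth: about 1 mm wider all round than the seated shank.
- nose (a point): centre of the spindle's flat nose face at the mouth of the bore, 96 mm above the table; axes as the stand's. Seated, the arbor's origin lies here. From 10 mm above home two sprung plungers in the bore push back on the stud: up to about 15 N is needed, most 4 to 6 mm above home; then it snaps down onto the nose face. The spindle rides on stiff springs: it sinks about 1 mm under 15 N.
- dogs (a point): on the spindle's axis at the height of the tops of the two brass dogs, 13 mm above the nose face; axes as the stand's. The dogs, 8 mm wide, stand 23 mm either side of the axis on a line within 0.6 rad either way of the stand's x axis: this angle is NOT measured; see or feel it. Slots off the dogs: the flange rides on them, 13 mm up; slots over them: 2.5 mm free each side.
- caliper: bystander: slide calliper lying flat, 62 x 164 x 8 mm; origin under its centre
- thread_tin: bystander: small round tin, 48 mm across and 38 mm high; origin under its centre
- wax_block: bystander: pale block of wax, 32 x 60 x 26 mm; origin under its centre
There are look-alikes about, which are no part of the job. Leave any pink look-alike of the arbor alone.

How it is judged:
By the outcome, as a careful person would: the job done as asked, in the order asked, and still so for the second after the job is handed in, with the robot touching nothing.
It also fails if it takes over 72 s, if anything falls off the work surface, if the arm or the gripper's body presses on something with over 40 N, if the wrist force passes 120 N, or if a joint passes its speed limit or range.

## Working session

There is one attempt and no reset: what is moved stays moved. The work goes in short steps, Python scripts to look and compute and a tool call to move; the robot and the scene stay as the last step left them, time stands still between calls to the robot, and variables do not carry over. Pictures are saved under pics/ and viewed, at most 10 in all, crops included, and the job is handed in when it is done.

Besides the shell and the picture viewer there is one more tool, called by a JSON object that holds its "fn" and its "kwargs", one argument or row to a line. send_rows: Moves the arm, as the interface text tells. Its arguments: {"type":"object","properties":{"steps":{"type":"array","items":{"type":"array","items":{"type":"array","items":{"type":"number","minimum":-1,"maximum":1}}}},"jaw":{"type":"number"},"newtons":{"type":"number"}},"required":["steps"]}

```bash
mkdir -p pics; cat > h.py <<'E'
import numpy as np, cv2
from rig import telemetry, viewer, ticket, arm
def snap(n,f):
    i=viewer.camera_info(n); im=viewer.grab_frame(n); cv2.imwrite(f'pics/{f}.png',im); return im,i
def proj(i,P):
    R=cv2.Rodrigues(np.array(i['rvec'],float))[0]; P=np.atleast_2d(P)@R.T+np.ravel(i['tvec']); s=P[:,:2]/P[:,2:]
    s=s*(1+i['k1']*(s**2).sum(1,keepdims=True)); K=np.array(i['K']); return s@K[:2,:2].T+K[:2,2]
def ray(i,uv):
    K=np.array(i['K']); d=np.linalg.solve(K,[uv[0],uv[1],1])[:2]; s=d.copy()
    for _ in range(30): s=d/(1+i['k1']*(s@s))
    R=cv2.Rodrigues(np.array(i['rvec'],float))[0]; return -R.T@np.ravel(i['tvec']), R.T@np.r_[s,1]
def atz(i,uv,z):
    c,d=ray(i,uv); return c+d*(z-c[2])/d[2]
E
python3 - <<'E'
from h import *
for n in('scene','top','wrist'):
    im,i=snap(n,n); print(n,np.round(ray(i,(320,240)),3).tolist(),i['k1'],i['K'][0][0])
s=telemetry.observe(); print({k:np.round(v,3).tolist() for k,v in s.items()})
E
```

```text
scene [[0.211, 0.693, 0.999], [0.278, -0.592, -0.757]] -0.0745962747999845 471.6728802677933
top [[0.496, 0.0, 1.082], [0.066, -0.023, -0.998]] 0.003557700780959889 447.81906929985945
wrist [[0.245, -0.605, 0.372], [-0.261, -0.081, -0.962]] -0.03439650348419835 417.3500997038153
{'t': 0.15, 'qpos': [1.228, 0.629, 0.038, 1.518, -0.027, 0.996, -0.02], 'qvel': [0.0, -0.003, -0.001, -0.003, 0.0, 0.001, 0.0], 'joint_torque': [0.003, -56.379, 1.228, -19.365, 0.011, 0.007, -0.0], 'tcp_pos': [0.178, -0.625, 0.245], 'ee_rot': [-0.001, 0.99, 0.138, -0.0], 'force': [0.151, -0.772, 0.68], 'moment': [-0.013, 0.008, 0.024], 'finger_force': 0.0, 'gripper_width': 0.086}
```

View pics/scene.png

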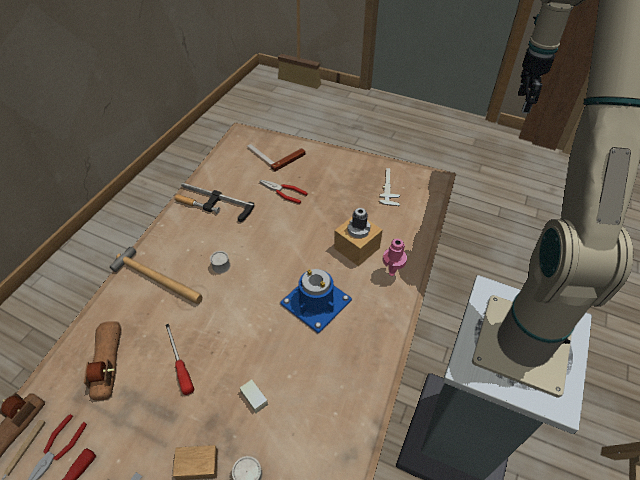

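View pics/top.png

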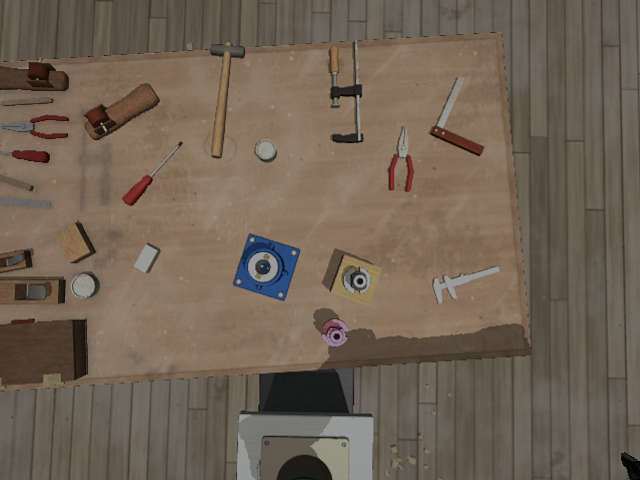

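The scene shows the grey/dark arbor in the wooden block at scene (358,222), top (357,281). The pink look-alike is at scene (396,255), top (335,333). The blue stand is at scene (316,290), top (265,267). I choose the dark steel arbor in the block and check it in a close crop.

```bash
python3 - <<'E'
from h import *
t=cv2.imread('pics/top.png'); s=cv2.imread('pics/scene.png')
r=lambda im,x,y,w,h,W,H: cv2.resize(im[y:y+h,x:x+w],(W,H),interpolation=cv2.INTER_CUBIC)
a=r(t,232,232,80,70,400,350); b=r(t,320,245,80,70,400,350)
c=r(s,276,256,80,50,400,250); d=r(s,325,200,80,50,400,250)
cv2.imwrite('pics/crop.png',np.vstack([np.hstack([a,b]),np.hstack([c,d])]))
E
```

```text
(no output)
```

View pics/crop.png

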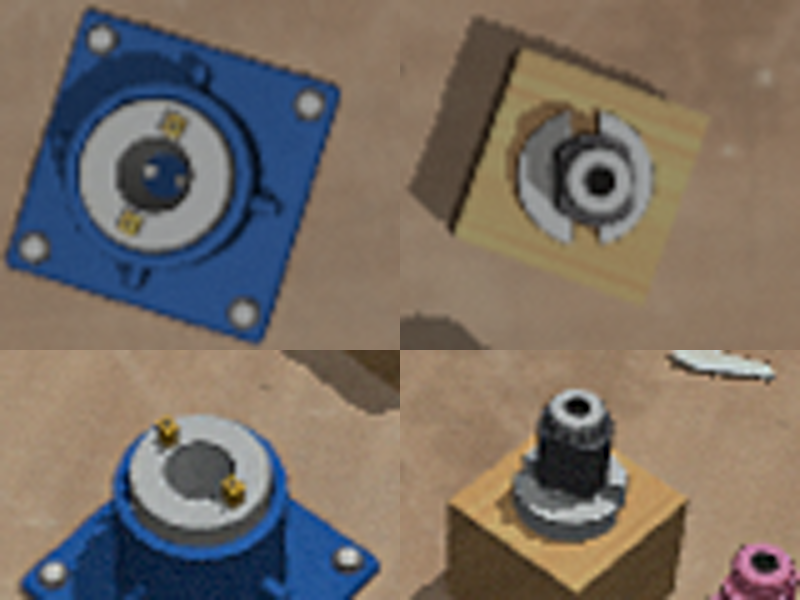

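Crop: the steel arbor stands in the beech block. Its slots are at crop (585,120) and (587,232), and the nut top is at (600,180). The stand's spindle face is at (155,173), with dogs at (176,124) and (130,221). The pink one is excluded.

```bash
python3 - <<'E'
from h import *
T=viewer.camera_info('top'); S=viewer.camera_info('scene')
def p(i,uv,z): r=atz(i,uv,z); return r[:2].round(4)
a=lambda X,Y:(232+X/5-.4,232+Y/5-.4); b=lambda X,Y:(320+(X-400)/5-.4,245+Y/5-.4)
c=lambda X,Y:(276+X/5-.4,256+(Y-350)/5-.4); d=lambda X,Y:(325+(X-400)/5-.4,200+(Y-350)/5-.4)
print('nose',p(T,a(155,173),.096),p(S,c(200,472),.096))
for A,C in(((176,124),(168,425)),((130,221),(234,486))): print('dog',p(T,a(*A),.109),p(S,c(*C),.109))
print('nut',p(T,b(600,180),.145),p(S,d(577,406),.145),'flange',p(T,b(586,176),.091))
print('slots',p(T,b(585,122),.091),p(T,b(587,232),.091))
k=[p(T,b(*q),.075) for q in((522,48),(710,115),(642,300),(455,232))];print('rest',k,np.mean(k,0))
k=[p(T,a(*q),.012) for q in((88,8),(340,90),(262,342),(8,262))];print('stand',k,np.mean(k,0))
E
```

```text
nose [0.5001 0.1022] [0.4988 0.1038]
dog [0.5215 0.0924] [0.5201 0.0941]
dog [0.4791 0.1111] [0.477  0.1127]
nut [ 0.4746 -0.1059] [ 0.4748 -0.1067] flange [ 0.475  -0.1058]
slots [ 0.4988 -0.1049] [ 0.4504 -0.1066]
rest [array([ 0.5314, -0.0777]), array([ 0.5033, -0.1627]), array([ 0.42  , -0.1335]), array([ 0.4484, -0.0493])] [ 0.475775 -0.1058  ]
stand [array([0.5786, 0.1454]), array([0.5421, 0.0238]), array([0.4216, 0.0578]), array([0.4566, 0.1795])] [0.499725 0.101625]
```

{"fn": "send_rows", "kwargs": {
  "steps": [
    [[0,0,0,0,0,0.868],[0,0,0,0,0,0.868],[0,0,0,0,0,0.868],[0,0,0,0,0,0.868],[0.492,-0.794,0,0,0,0],[0.492,-0.794,0,0,0,0],[0.492,-0.794,0,0,0,0],[0.492,-0.794,0,0,0,0],[0.492,-0.794,0,0,0,0],[0.492,-0.794,0,0,0,0],[0.492,-0.794,0,0,0,0],[0.492,-0.794,0,0,0,0],[0.492,-0.794,0,0,0,0],[0.492,-0.794,0,0,0,0],[0.492,-0.794,0,0,0,0],[0.492,-0.794,0,0,0,0],[0.492,-0.794,0,0,0,0],[0.492,-0.794,0,0,0,0],[0.492,-0.794,0,0,0,0],[0.492,-0.794,0,0,0,0]]
  ],
  "jaw": -1
}}

```text
t: 2.15
tcp_pos: [0.4754, -0.1051, 0.2453]
ee_rot: [0.0, 1.0, 0.017, -0.0]
force: [0.2, -0.7, -1.0]
gripper_width: 0.0852
finger_force: 0.0
```

```bash
cat >> h.py <<'E'
from scipy.spatial.transform import Rotation as Ro
def to(x,y,z,yaw):
    s=telemetry.observe(); R=Ro.from_quat(np.roll(s['ee_rot'],-1)); p=np.array(s['tcp_pos'])
    G=Ro.from_euler('z',yaw)*Ro.from_euler('x',np.pi)
    print('t',s['t'],'p',p.round(4),'F',np.round(s['force'],1),'M',np.round(s['moment'],2),'w',round(s['gripper_width'],4),'ff',np.round(s['finger_force'],1),'q7',round(s['qpos'][6],2))
    print('need d(tool)/4cm',(R.inv().apply(np.array([x,y,z])-p)/.04).round(3),'rot/4deg',((R.inv()*G).as_rotvec(degrees=True)/4).round(3))
E
python3 - <<'E'
from h import *
to(.4748,-.106,.112,.035); im,i=snap('wrist','w1')
print(proj(i,[[.4748,-.106,.145],[.4748,-.106,.091],[.4995,.1027,.096]]))
E
```

```text
t 2.15 p [ 0.4754 -0.1051  0.2453] F [ 0.2 -0.7 -1. ] M [-0.01  0.01  0.  ] w 0.0852 ff 0.0 q7 -1.35
need d(tool)/4cm [-0.014  0.021  3.332] rot/4deg [ 0.     0.001 -0.008]
[[319.53525993 249.49664679]
 [318.98621252 226.6155729 ]
 [ 12.03611324 183.18378292]]
```

View pics/w1.png

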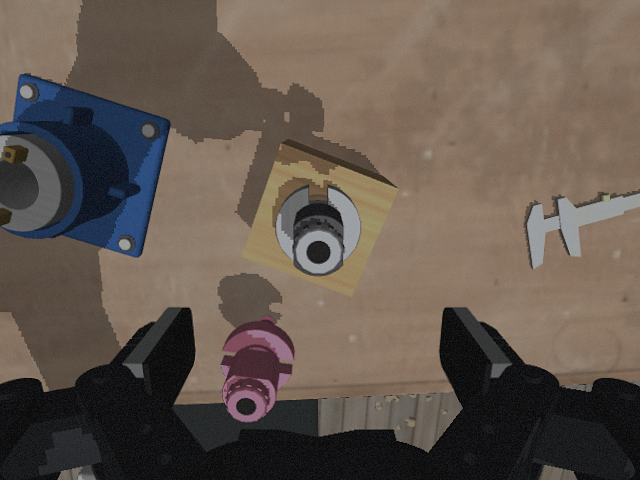

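The wrist view shows the nut top at (318,251), where I predicted (319.5,249.5), and a slot at (318,190) straight ahead. The grasp pose is right, so I go down and close.

{"fn": "send_rows", "kwargs": {
  "steps": [
    [[-0.007,0.01,0.42,0,0,0],[-0.007,0.01,0.42,0,0,0],[0,0,0.42,0,0,0],[0,0,0.42,0,0,0],[0,0,0.42,0,0,0],[0,0,0.42,0,0,0],[0,0,0.41,0,0,0],[0,0,0.4,0,0,0],[0,0,0,0,0,0],[0,0,0,0,0,0]]
  ]
}}

```text
t: 3.2
tcp_pos: [0.4742, -0.1075, 0.1121]
ee_rot: [-0.0, 1.0, 0.017, -0.0]
force: [-0.4, -0.2, -0.1]
gripper_width: 0.0854
finger_force: 0.0
```

{"fn": "send_rows", "kwargs": {
  "steps": [
    [[0,0,0,0,0,0],[0,0,0,0,0,0],[0,0,0,0,0,0],[0,0,0,0,0,0],[0,0,0,0,0,0],[0,0,0,0,0,0],[0,0,0,0,0,0],[0,0,0,0,0,0],[0,0,0,0,0,0],[0,0,0,0,0,0],[0,0,0,0,0,0],[0,0,0,0,0,0]]
  ],
  "jaw": 1,
  "newtons": 90
}}

```text
t: 4.4
tcp_pos: [0.4748, -0.1072, 0.1128]
ee_rot: [-0.0, 1.0, 0.017, 0.001]
force: [-1.1, 0.1, 5.6]
gripper_width: 0.0293
finger_force: 89.0
```

```bash
python3 - <<'E'
from h import *
to(.4748,-.106,.232,.035)
E
```

```text
t 4.4 p [ 0.4748 -0.1072  0.1128] F [-1.1  0.1  5.6] M [0.17 0.15 0.  ] w 0.0293 ff 89.0 q7 -1.33
need d(tool)/4cm [ 0.005 -0.031 -2.979] rot/4deg [-0.001 -0.017 -0.008]
```

{"fn": "send_rows", "kwargs": {
  "steps": [
    [[0,0,-0.15,0,0,0],[0,0,-0.25,0,0,0],[0,0,-0.3,0,0,0],[0,0,-0.3,0,0,0],[0,0,-0.3,0,0,0],[0,0,-0.3,0,0,0],[0,0,-0.3,0,0,0],[0,0,-0.3,0,0,0],[0,0,-0.3,0,0,0],[0,0,-0.25,0,0,0],[0,0,-0.15,0,0,0],[0,0,-0.1,0,0,0],[0,0,0,0,0,0],[0,0,0,0,0,0]]
  ]
}}

```text
t: 5.8
tcp_pos: [0.4741, -0.1073, 0.2318]
ee_rot: [-0.0, 1.0, 0.017, -0.0]
force: [-0.4, -0.6, -5.0]
gripper_width: 0.0289
finger_force: 89.1
```

```bash
python3 - <<'E'
from h import *
to(.4995,.1027,.233,.035)
im,i=snap('wrist','w2'); im2,j=snap('scene','s2')
cv2.imwrite('pics/w2s.png',np.hstack([cv2.resize(im,(400,300)),cv2.resize(im2[150:300,270:470],(400,300),interpolation=cv2.INTER_CUBIC)]))
E
```

```text
t 5.8 p [ 0.4741 -0.1073  0.2318] F [-0.4 -0.6 -5. ] M [ 0.   -0.    0.05] w 0.0289 ff 89.1 q7 -1.34
need d(tool)/4cm [ 0.817 -5.225 -0.03 ] rot/4deg [-0.003  0.01  -0.008]
```

View pics/w2s.png

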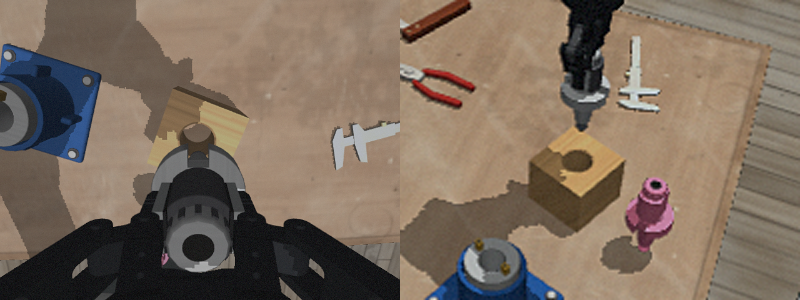

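Lifted cleanly: the nut is at wrist (317,400), the slot is straight ahead, and the rest hole is empty. I check the in-hand offset by projection and compute the transfer.

```bash
python3 - <<'E'
from h import *
i=viewer.camera_info('wrist'); s=telemetry.observe(); p=np.array(s['tcp_pos'])
for dx in(-.002,0,.002): print(dx,proj(i,[p+[dx,0,.0322],p+[.0175+dx,0,-.0218],p+[.03+dx,0,-.0218]]).round(0).tolist())
im=cv2.imread('pics/w2.png'); c=cv2.resize(im[210:440,220:420],None,fx=2.6,fy=2.6,interpolation=cv2.INTER_CUBIC); cv2.imwrite('pics/w2c.png',c)
to(.4995,.1027,.233,-.408)
E
```

```text
-0.002 [[319.0, 400.0], [320.0, 270.0], [321.0, 238.0]]
0 [[320.0, 394.0], [320.0, 265.0], [322.0, 233.0]]
0.002 [[320.0, 387.0], [321.0, 260.0], [322.0, 228.0]]
t 5.9 p [ 0.474  -0.1073  0.2316] F [-0.4 -0.4 -5.5] M [ 0.01 -0.04  0.01] w 0.0287 ff 89.1 q7 -1.34
need d(tool)/4cm [ 0.818 -5.225 -0.034] rot/4deg [-0.     0.016  6.338]
```

View pics/w2c.png

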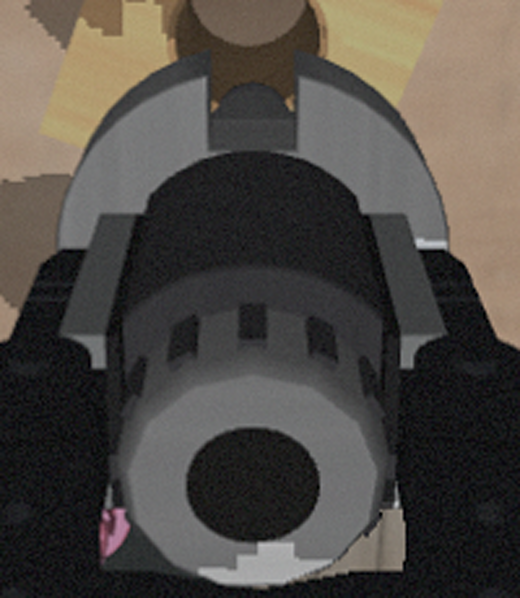

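Close crop: the nut hole is at image (317,396), within 1 mm of the tool axis. The slot walls are vertical and symmetric about column 317, so the arbor is aligned in the hand. Transfer next, then turn to the dogs' angle (-0.41 rad).

{"fn": "send_rows", "kwargs": {
  "steps": [
    [[0.04,-0.25,0,0,0,0],[0.08,-0.5,0,0,0,0],[0.09,-0.56,0,0,0,0],[0.09,-0.56,0,0,0,0],[0.09,-0.56,0,0,0,0],[0.09,-0.56,0,0,0,0],[0.09,-0.56,0,0,0,0],[0.09,-0.56,0,0,0,0],[0.08,-0.5,0,0,0,0],[0.07,-0.4,0,0,0,0],[0.03,-0.215,0,0,0,0],[0,0,0,0,0,0.7],[0,0,0,0,0,0.8],[0,0,0,0,0,0.8],[0,0,0,0,0,0.8],[0,0,0,0,0,0.8],[0,0,0,0,0,0.8],[0,0,0,0,0,0.8],[0,0,0,0,0,0.84],[0,0,0,0,0,0]]
  ]
}}

```text
t: 7.9
tcp_pos: [0.5004, 0.1026, 0.2319]
ee_rot: [0.0, 0.979, -0.203, -0.0]
force: [-0.3, -1.0, -4.2]
gripper_width: 0.0289
finger_force: 89.3
```

```bash
python3 - <<'E'
from h import *
to(.4998,.1028,.155,-.408)
im,i=snap('top','t3'); im2,j=snap('scene','s3')
cv2.imwrite('pics/c3.png',np.hstack([cv2.resize(im[225:305,220:300],(400,400),interpolation=2),cv2.resize(im2[220:320,266:366],(400,400),interpolation=2)]))
E
```

```text
t 7.9 p [0.5004 0.1026 0.2319] F [-0.3 -1.  -4.2] M [ 0.01 -0.01  0.  ] w 0.0289 ff 89.3 q7 -2.13
need d(tool)/4cm [-0.015  0.     1.923] rot/4deg [ 0.009  0.006 -0.009]
```

View pics/c3.png

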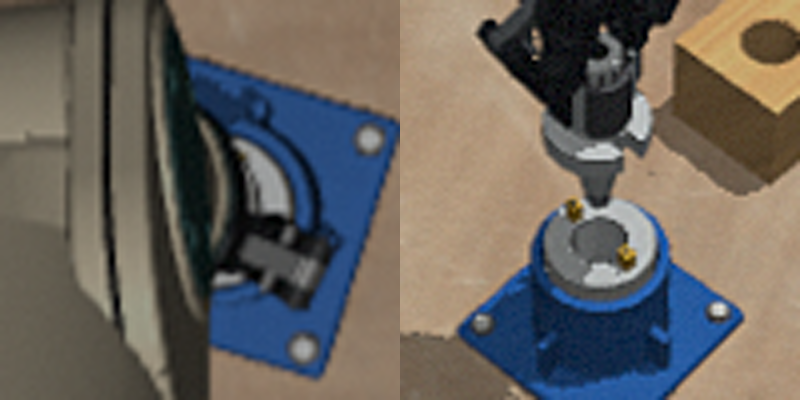

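The scene crop shows the stud tip at (600,200) right over the bore, and the slots facing the dogs at (573,210) and (626,256). Lowering to just above the dogs.

{"fn": "send_rows", "kwargs": {
  "steps": [
    [[-0.015,0,0.25,0,0,0],[0,0,0.3,0,0,0],[0,0,0.3,0,0,0],[0,0,0.3,0,0,0],[0,0,0.25,0,0,0],[0,0,0.2,0,0,0],[0,0,0.2,0,0,0],[0,0,0.2,0,0,0],[0,0,0,0,0,0],[0,0,0,0,0,0]]
  ]
}}

```text
t: 9.0
tcp_pos: [0.5003, 0.1028, 0.1521]
ee_rot: [0.0, 0.979, -0.203, 0.0]
force: [-1.2, -0.2, -5.3]
gripper_width: 0.0285
finger_force: 89.3
```

{"fn": "send_rows", "kwargs": {
  "steps": [
    [[0,0,0.04,0,0,0],[0,0,0.04,0,0,0],[0,0,0.04,0,0,0],[0,0,0.04,0,0,0],[0,0,0,0,0,0]]
  ]
}}

```text
t: 9.5
tcp_pos: [0.5002, 0.1026, 0.1457]
ee_rot: [0.0, 0.979, -0.203, 0.0]
force: [0.3, -0.7, -4.6]
gripper_width: 0.0289
finger_force: 89.4
```

{"fn": "send_rows", "kwargs": {
  "steps": [
    [[0,0,0.03,0,0,0],[0,0,0.03,0,0,0],[0,0,0.03,0,0,0],[0,0,0,0,0,0]]
  ]
}}

```text
t: 9.9
tcp_pos: [0.5003, 0.1025, 0.1422]
ee_rot: [0.0, 0.979, -0.203, 0.0]
force: [-0.5, -2.0, -0.6]
gripper_width: 0.0289
finger_force: 89.8
```

{"fn": "send_rows", "kwargs": {
  "steps": [
    [[0,0,0.03,0,0,0],[0,0,0.03,0,0,0],[0,0,0,0,0,0]]
  ]
}}

```text
t: 10.2
tcp_pos: [0.5003, 0.1026, 0.1399]
ee_rot: [0.0, 0.979, -0.203, 0.0]
force: [-0.8, -3.4, 0.6]
gripper_width: 0.0289
finger_force: 90.2
```

Slots are over the dogs (flange about 6 mm above home), and the plungers are starting to push back. Pressing on.

{"fn": "send_rows", "kwargs": {
  "steps": [
    [[0,0,0.03,0,0,0],[0,0,0.03,0,0,0],[0,0,0,0,0,0]]
  ]
}}

```text
t: 10.5
tcp_pos: [0.5002, 0.1026, 0.1363]
ee_rot: [0.0, 0.979, -0.203, 0.0]
force: [2.9, -2.9, -15.4]
gripper_width: 0.0291
finger_force: 89.6
```

{"fn": "send_rows", "kwargs": {
  "steps": [
    [[0,0,0.03,0,0,0],[0,0,0.03,0,0,0],[0,0,0,0,0,0]]
  ]
}}

```text
t: 10.8
tcp_pos: [0.4991, 0.1029, 0.1344]
ee_rot: [0.0, 0.979, -0.203, -0.001]
force: [1.6, -2.5, -5.8]
gripper_width: 0.0289
finger_force: 95.1
```

{"fn": "send_rows", "kwargs": {
  "steps": [
    [[0,0,0.02,0,0,0],[0,0,0.02,0,0,0],[0,0,0,0,0,0]]
  ]
}}

```text
t: 11.1
tcp_pos: [0.5004, 0.1028, 0.1337]
ee_rot: [-0.0, 0.979, -0.203, 0.0]
force: [-2.4, -4.1, -0.7]
gripper_width: 0.0288
finger_force: 92.3
```

{"fn": "send_rows", "kwargs": {
  "steps": [
    [[0,0,0.02,0,0,0],[0,0,0.015,0,0,0],[0,0,0,0,0,0]]
  ]
}}

```text
t: 11.4
tcp_pos: [0.5005, 0.1027, 0.1329]
ee_rot: [-0.0, 0.979, -0.203, 0.0]
force: [-3.7, -2.4, 6.3]
gripper_width: 0.029
finger_force: 93.3
```

```bash
python3 - <<'E'
from h import *
to(.5,.1027,.133,-.408)
E
```

```text
t 11.4 p [0.5005 0.1027 0.1329] F [-3.7 -2.4  6.3] M [-0.77  1.24 -0.03] w 0.029 ff 93.3 q7 -2.1
need d(tool)/4cm [-0.011  0.005 -0.001] rot/4deg [-0.008 -0.01  -0.009]
```

{"fn": "send_rows", "kwargs": {
  "steps": [
    [[0,0,0.02,0,0,0],[0,0,0,0,0,0]]
  ]
}}

```text
t: 11.6
tcp_pos: [0.5006, 0.1027, 0.1326]
ee_rot: [-0.0, 0.979, -0.203, 0.001]
force: [-2.1, -4.2, 11.6]
gripper_width: 0.0287
finger_force: 94.5
```

{"fn": "send_rows", "kwargs": {
  "steps": [
    [[0,0,0.02,0,0,0],[0,0,0,0,0,0]]
  ]
}}

```text
t: 11.8
tcp_pos: [0.5005, 0.1027, 0.1322]
ee_rot: [-0.0, 0.979, -0.203, 0.001]
force: [-7.0, -2.9, 16.5]
gripper_width: 0.0288
finger_force: 94.8
```

The snap was felt and the force now rises at about 15 N/mm of spindle sink, so it is seated. Ease off, then release and retreat straight up.

{"fn": "send_rows", "kwargs": {
  "steps": [
    [[0,0,-0.02,0,0,0],[0,0,-0.02,0,0,0],[0,0,0,0,0,0]]
  ]
}}

```text
t: 12.1
tcp_pos: [0.5005, 0.1027, 0.133]
ee_rot: [-0.0, 0.979, -0.203, 0.001]
force: [-1.7, -5.6, 7.2]
gripper_width: 0.029
finger_force: 93.8
```

{"fn": "send_rows", "kwargs": {
  "steps": [
    [[0,0,0,0,0,0],[0,0,0,0,0,0],[0,0,0,0,0,0],[0,0,0,0,0,0],[0,0,0,0,0,0],[0,0,0,0,0,0],[0,0,0,0,0,0],[0,0,0,0,0,0],[0,0,0,0,0,0],[0,0,0,0,0,0]]
  ],
  "jaw": -1
}}

```text
t: 13.1
tcp_pos: [0.5002, 0.1029, 0.1319]
ee_rot: [0.0, 0.979, -0.203, 0.0]
force: [0.6, 0.1, -0.2]
gripper_width: 0.0855
finger_force: 0.0
```

{"fn": "send_rows", "kwargs": {
  "steps": [
    [[0,0,-0.1,0,0,0],[0,0,-0.3,0,0,0],[0,0,-0.4,0,0,0],[0,0,-0.4,0,0,0],[0,0,-0.4,0,0,0],[0,0,-0.4,0,0,0],[0,0,-0.4,0,0,0],[0,0,-0.4,0,0,0],[0,0,-0.4,0,0,0],[0,0,-0.3,0,0,0],[0.5,0.8,0,0,0,0],[0.5,0.8,0,0,0,0],[0.5,0.8,0,0,0,0],[0.5,0.8,0,0,0,0],[0.5,0.8,0,0,0,0],[0.5,0.8,0,0,0,0],[0,0,0,0,0,0]]
  ]
}}

```text
t: 14.8
tcp_pos: [0.534, -0.128, 0.2732]
ee_rot: [0.002, 0.978, -0.207, 0.001]
force: [-0.2, -0.9, 0.2]
gripper_width: 0.0853
finger_force: 0.0
```

```bash
python3 - <<'E'
from h import *
to(.5,.1027,.133,-.408)
im,i=snap('top','t4'); im2,j=snap('scene','s4')
c=(.4995,.1027); print(proj(i,[[*c,.166],[*c,.112]]),proj(j,[[*c,.166],[*c,.112]]))
cv2.imwrite('pics/c4.png',np.hstack([cv2.resize(im[225:305,220:300],(400,400),interpolation=2),cv2.resize(im2[230:330,266:366],(400,400),interpolation=2)]))
E
```

```text
t 14.8 p [ 0.534  -0.128   0.2732] F [-0.2 -0.9  0.2] M [-0.04  0.01  0.  ] w 0.0853 ff 0.0 q7 -1.7
need d(tool)/4cm [-3.128 -4.941  3.477] rot/4deg [ 0.049 -0.052 -0.133]
[[258.82346681 266.25554675]
 [261.61756079 266.4251197 ]] [[315.362228   261.16958815]
 [315.49833089 275.51752829]]
```

View pics/c4.png

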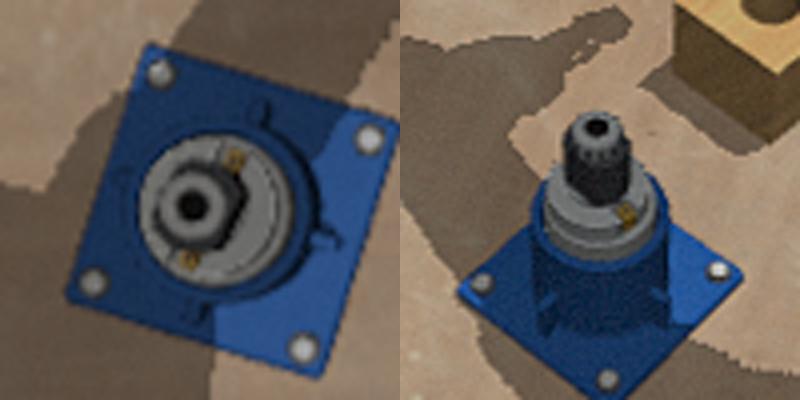

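The arbor stands upright, with both dogs showing in the slots at (235,160) and (188,258). The nut top is at scene (314.9,261.3), where a seated arbor should be at (315.4,261.2). Handing in.

```bash
python3 -c "
from h import *
print(ticket.sign_off())"
```

```text
the job is handed in; nothing more can be done
None
```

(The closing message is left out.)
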